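Pin the adjuster barrel and lock its ring

ROBOT

A 6-joint arm with a two-finger parallel gripper is mounted at the origin on a cart in front of the work surface, level with it; the furniture and walls round the work are solid. World frame = base frame: x ahead of the robot, y to its left, z up, the work surface at z = 0. Lengths are in m, angles in rad, forces in N, time in s.
With the tool pointing down it reaches from about 0.375 to 0.9 m from the base axis. Payload 3.1 kg.
Tool frame: the origin (TCP) lies on the centre line of the jaws, within the pads' length; the fingertips stand manip.tip_extent ahead of it and the grasp point (between the pads) lies 11 mm behind it (manip.tip_extent is the distance from the TCP to the fingertips, in m); z points along the fingers, x is the direction in which the jaws open and shut, and the axes are right-handed (so a half turn about z gives the same grasp; the last joint's range is limited). The gripper opens to 85 mm and grips with 20 to 120 N. Pads are 22 mm wide; open, the fingers measure 114 mm over their backs; the gripper's body (76 mm by 85 mm) begins 54 mm behind the grasp point. The pads swing forward as they close: fully open they stand 13 mm farther back than shut.
Start: joints at [-1.367, 0.527, 1.433, -0, 1.181, -0.178], TCP at [0.233, -0.58, 0.239] pointing down, gripper open.
Joint ranges: [-3.08, 3.08], [-0.75, 2.2], [0.22, 2.44], [-1.43, 4.57], [0, 2.65], [-2.85, 2.85]. Speed limits (rad/s): [2.79, 2.79, 3.14, 3.14, 3.14, 3.14].

INTERFACE

Orientations are given as a unit quaternion [x, y, z, w].
In Python, from station import manip, vision, models gives the robot as it stands. The module is installed in compiled form; this text tells all that it offers.
- The arm moves only by the shell command python3 -m inch 'ROWS' [FORCE]. ROWS is JSON, a list of rows, each a list of 7 numbers: the shift along the world's x, y, z in mm, then the turn, a rotation vector about the world's x, y, z in rad, then the opening, from -1 (shut) to 1 (fully open), so that 0 is half open. A call has 1 to 10 rows; each row is the pose to reach, as a shift and turn from the pose commanded when the call began; what a row does not reach only later rows make up. A row lasts 1/12 s, in which the tool goes at most 41.7 mm and 7.16 degrees, less where a joint would pass 70% of its speed; a pose out of reach is approached as far as the arm can. A call with a gripper value outside its range is refused whole. The fingers move at their own pace and stop on an object; FORCE is the grip in N (left out, the last holds). Time passes only in rows, so rows that repeat a pose let the fingers close. It gives the time, the measured TCP pose, the force and the opening at its end, in the units of the state.
- manip.read_state(): the state, without advancing time (a new reading comes with each control period).
- vision.capture(name): name is "scene" or "top" or "wrist"; returns a dict with "img" (400x640x3 uint8, blue, green, red), "K" (3x3 intrinsics, pixels), "origin" and "orientation" of the camera in the world. Camera axes: x right, y up, looking along -z (the intrinsics and any distortion apply to the point x, -y, -z); pixel columns grow to the right and rows downward; lengths in m; the calibration is good to about 2 mm. A picture is of the moment at which its call begins. There is no depth.
- manip.job_done(): hands the job in, once; it reports no verdict.
Trained networks look in a picture, given as the dict that the camera call returned (one of the last four; its "shot" number tells which), for a name from the list of things; names that differ only in an ending like _2 or _b are one class to them, and where a whole thing is asked for, a point or a joint stands for the part that bears it (a point fixed in the world has none). Each returns a list of dicts, best first, with "score" (0 to 1); they miss things now and then, are a little off and sometimes report something else, mostly with a low value. They report only what shows in the picture. A call takes as long as a camera call. They do not tell look-alikes from the thing itself.
- models.find_in(label, picture): "at" ([column, row] in pixels, amid what is visible of it).
The state is a dict: "clock": time; "joints": joint angles; "qvel": joint speeds; "joint_efforts": joint torques, N m; "position": TCP position; "orientation": TCP orientation; "wrist_force": force on the tool from outside, world axes, zero at the start; "torque": the same for the moment, N m; "opening": finger opening in m.
Only numpy, scipy, OpenCV 4.12 (cv2) and the standard library are available. Lean on these libraries where they do the work, as an engineer would, in place of code of your own. Each camera call takes 0.05 s, during which the arm holds its last target.

TASK

Lock the height adjuster without losing its setting. Take the red-headed holding pin from its stand and push it gently, fully home, through the hole in the barrel's arm into the socket of the housing so that the barrel cannot turn; then turn the knurled lock ring clockwise (seen from above) until the black load pointer stands about the middle of the green field and stays in the green when you let go, never well into the red. Leave the pin in, keep the brass barrel at its setting throughout and do not disturb the other things on the bench.

Things in the scene. Friction and masses are not known exactly. Their poses are not given: they have to be found in the camera images.
- housing: adjuster's grey housing, bolted down: base plate 150 x 130 x 12 mm, round neck 48 mm wide up to 46 mm, white scale disc 126 mm wide at height 30 mm; origin at the centre of its underside on the bench, on the vertical axis of barrel, ring and pointer; x points from the axis to the pin socket (block 20 x 24 mm, top 80 mm high, centred 52 mm from the axis)
- socket (a point): mouth of the blind hole (9.5 mm wide, 24 mm deep, chamfered) in the top of the housing's socket block, 80 mm above the bench; axes as the housing's
- barrel (a joint): turn of the brass barrel (34 mm wide, top 97 mm high) in the housing, rad, clockwise from above is positive; 0 is its setting, where arm hole and socket are in line. Its friction is only 0.20 N m: if it is not pinned, the ring drags it along. The pin leaves it 0.02 to 0.04 rad of play each way
- lug_hole (a point): centre of the upper mouth of the through hole (9.5 mm wide, chamfered) in the barrel's brass arm, 52 mm from the axis; the arm is 8 mm thick, 18 to 22 mm wide, runs above the ring from the axis along the housing's x; upper face 92 mm above the bench, underside 8 mm above the ring
- ring_mid (a point): centre of the knurled aluminium lock ring, on the axis, half-way up, 63 mm above the bench; ring 60 mm in diameter, 26 mm tall (50 to 76 mm high). The arm passes over it on the housing's +x side, where the socket block stands 12 mm outside it; otherwise free all round: grasp it across, along the housing's y axis or within 0.8 rad of that, a finger either side of the barrel
- lock_ring (a joint): turn of the lock ring on the barrel, rad, clockwise from above (tightening) is positive; its zero means nothing. It runs against 0.40 N m of thread friction for 0.2 to 0.8 rad (different each time, not to be seen), then meets the load washer and the torque rises by 0.5 N m per rad; it stays where it is left, give or take the barrel's play
- load_pointer (a joint): turn of the black pointer of the load washer over the white disc, rad; 0 = slack (pointing along the housing's -x), grows clockwise from above as the ring presses. Green field 0.30 to 0.65 rad (halted there, the hand feels 0.15 to 0.35 N m more than in the free run); red field beyond. It may fall back by up to 0.08 when the ring is let go, so aim for the middle of the green
- pin_stand: dark steel stand fixed to the bench, block 52 x 52 x 40 mm on a foot 70 x 70 x 6 mm, with a 12 mm wide hole in its top in which the pin stands loosely; origin at the centre of its underside
- pin_grip (a point): centre of the holding pin's red grip (20 mm in diameter, 26 mm tall), z up along the pin. Under the grip a steel collar 17 mm wide whose underside (shoulder) is 19 mm below this point, then the 8 mm shank, 30 mm long, tapered tip 49 mm below this point. Fully home the shoulder rests on the arm and this point is 31 mm above the socket's mouth. Weighs about 50 g
- mallet: small wooden mallet lying on the bench, a bystander, 125 mm long; origin at its underside
- mortar_cube: grey 40 mm mortar cube, a bystander; origin at the centre of its underside
- spanner: 170 mm spanner lying on the bench, a bystander; origin at its underside
There are look-alikes about, which are no part of the job. Leave any purple or turquoise look-alike of the pin_stand alone.

How it is judged:
By the outcome, as a careful person would: the job done as asked, in the order asked, and still so for the second after the job is handed in, with the robot touching nothing.
It also fails if it takes over 64 s, if anything falls off the work surface, if the arm or the gripper's body presses on something with over 40 N, if the wrist force passes 120 N, or if a joint passes its speed limit or range.

## Working session

There is one attempt and no reset: what is moved stays moved. The work goes in short steps, Python scripts to look and compute and a shell command to move; the robot and the scene stay as the last step left them, time stands still between calls to the robot, and variables do not carry over. Pictures are saved under pics/ and viewed, and the job is handed in when it is done.

```bash
mkdir -p pics; cat > h.py <<'E'
import numpy as np, cv2
from scipy.spatial.transform import Rotation as R
from station import manip, vision, models
def cap(n, f):
    p=vision.capture(n); cv2.imwrite('pics/'+f+'.png',p['img']); return p
def proj(p,X):
    r=R.from_quat(p['orientation']).as_matrix(); c=r.T@(np.asarray(X,float)-np.asarray(p['origin']))
    c=np.array([c[0],-c[1],-c[2]]); u=np.asarray(p['K'])@c; return u[:2]/u[2]
def ray(p,uv):
    r=R.from_quat(p['orientation']).as_matrix(); d=np.linalg.inv(p['K'])@np.array([uv[0],uv[1],1.])
    return np.asarray(p['origin'],float), r@np.array([d[0],-d[1],-d[2]])
def at_z(p,uv,z):
    o,d=ray(p,uv); return o+d*(z-o[2])/d[2]
E
python3 - <<'E'
from h import *
s=manip.read_state(); print({k:np.round(v,3).tolist() for k,v in s.items()}, manip.tip_extent)
for n in ['scene','top','wrist']:
    p=cap(n,n+'0'); print(n,[k for k in p],np.round(p['K'],1).tolist(),np.round(p['origin'],3),np.round(p['orientation'],3))
    if n!='wrist':
        for l in ['housing','pin_stand','pin_grip','lock_ring','load_pointer','lug_hole','socket','mallet','mortar_cube','spanner']:
            try: print(l,[(np.round(d['at'],0).tolist(),round(d['score'],2)) for d in models.find_in(l,p)][:4])
            except Exception as e: print(l,e)
E
```

```text
{'clock': 0.0, 'joints': [-1.367, 0.528, 1.434, 0.0, 1.181, -0.179], 'qvel': [0.001, 0.001, -0.001, 0.001, -0.0, 0.002], 'joint_efforts': [-0.0, -44.235, -17.803, -0.0, 0.009, 0.0], 'position': [0.233, -0.579, 0.238], 'orientation': [0.828, -0.56, -0.001, -0.001], 'wrist_force': [0.367, 0.482, 0.048], 'torque': [-0.014, 0.012, -0.059], 'opening': 0.085} 0.008
scene ['img', 'K', 'origin', 'orientation', 'shot'] [[448.4, 0.0, 321.7], [0.0, 448.4, 197.9], [0.0, 0.0, 1.0]] [-0.072  0.46   0.925] [-0.171  0.305  0.812 -0.468]
housing [([307.0, 234.0], 0.64)]
pin_stand [([402.0, 205.0], 0.94), ([386.0, 167.0], 0.64)]
pin_grip [([403.0, 194.0], 0.41)]
lock_ring []
load_pointer [([304.0, 222.0], 0.61)]
lug_hole [([304.0, 219.0], 0.69)]
socket [([308.0, 237.0], 0.83)]
mallet [([230.0, 285.0], 0.86), ([306.0, 222.0], 0.59)]
mortar_cube [([345.0, 162.0], 0.79)]
spanner [([394.0, 241.0], 0.53)]
top ['img', 'K', 'origin', 'orientation', 'shot'] [[381.4, 0.0, 318.2], [0.0, 381.4, 200.0], [0.0, 0.0, 1.0]] [0.433 0.098 1.191] [-0.033  0.029  0.716 -0.697]
housing [([301.0, 206.0], 0.92)]
pin_stand [([390.0, 211.0], 0.94), ([424.0, 243.0], 0.93), ([406.0, 172.0], 0.57)]
pin_grip [([304.0, 205.0], 0.42), ([396.0, 208.0], 0.37)]
lock_ring [([302.0, 210.0], 0.61)]
load_pointer []
lug_hole [([304.0, 204.0], 0.62)]
socket [([302.0, 206.0], 0.71)]
mallet []
mortar_cube []
spanner [([365.0, 252.0], 0.78)]
wrist ['img', 'K', 'origin', 'orientation', 'shot'] [[320.9, 0.0, 319.6], [0.0, 320.9, 201.1], [0.0, 0.0, 1.0]] [ 0.304 -0.551  0.374] [-0.127  0.085 -0.554  0.819]
```

```bash
python3 - <<'E'
import cv2
a=cv2.imread('pics/scene0.png')[110:330,190:470]; cv2.imwrite('pics/scene0c.png',cv2.resize(a,None,fx=2.7,fy=2.7,interpolation=2))
a=cv2.imread('pics/top0.png')[130:300,230:470]; cv2.imwrite('pics/top0c.png',cv2.resize(a,None,fx=3.3,fy=3.3,interpolation=2))
E
```

```text
(no output)
```

View pics/scene0c.png

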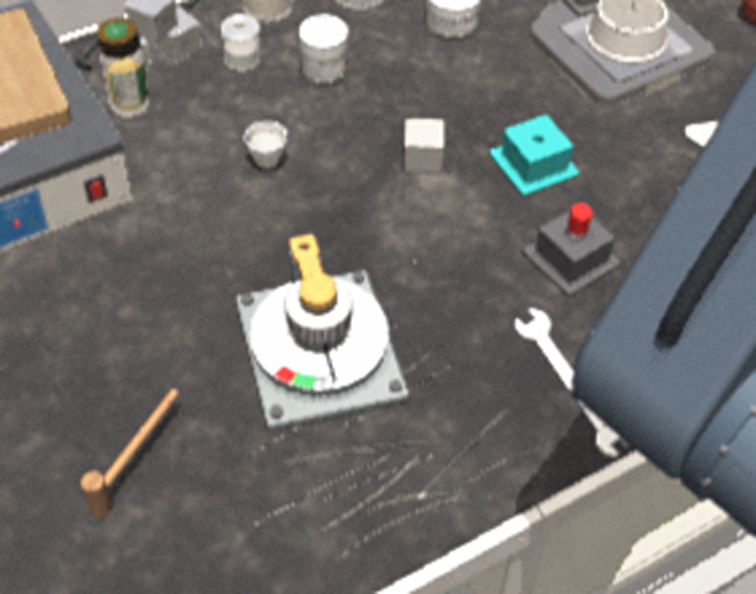

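View pics/top0c.png

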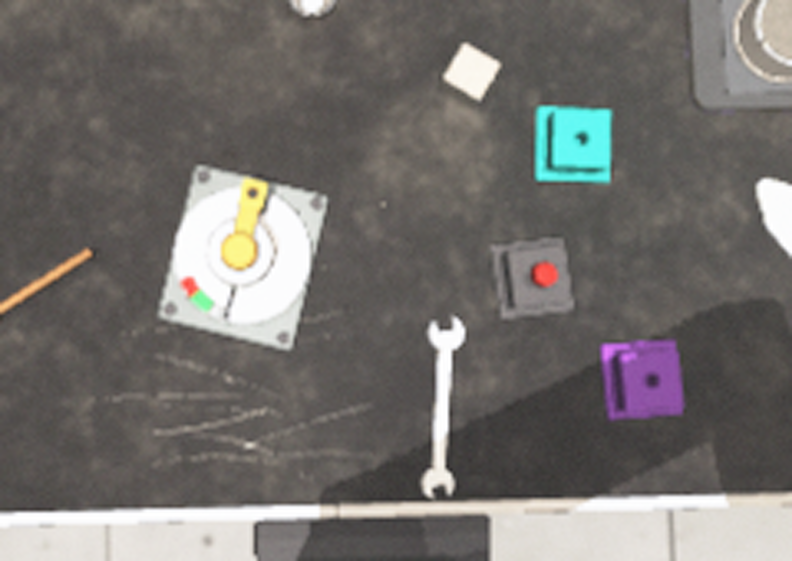

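View pics/top0.png

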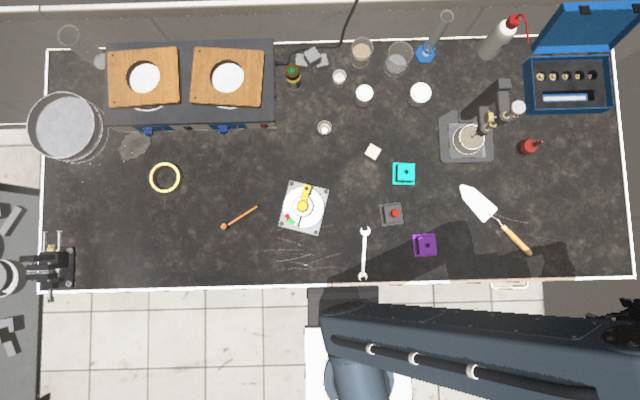

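View pics/scene0.png

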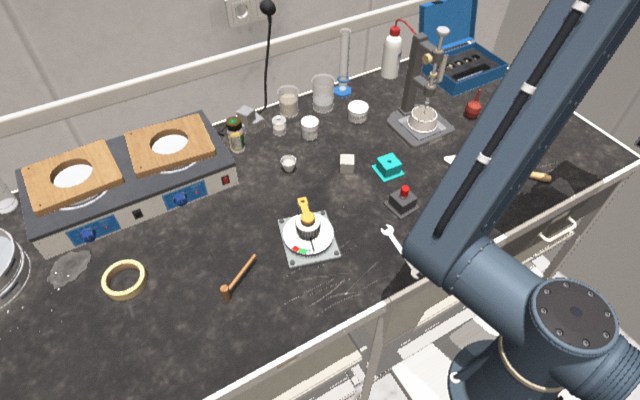

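The top view shows the grey stand with the red pin at about (395,213) and the purple and turquoise look-alikes beside it. The housing is at about (302,206), its arm pointing away from the robot with the lug hole at about (306,188). Next I'll measure these.

```bash
cat >> h.py <<'E'
def blob(p,lo,hi,roi):
    hsv=cv2.cvtColor(p['img'],cv2.COLOR_BGR2HSV); m=cv2.inRange(hsv,lo,hi)
    if lo[0]==0: m|=cv2.inRange(hsv,(170,lo[1],lo[2]),(180,255,255))
    x0,y0,x1,y1=roi; k=np.zeros_like(m); k[y0:y1,x0:x1]=m[y0:y1,x0:x1]
    n,l,s,c=cv2.connectedComponentsWithStats(k); i=1+np.argmax(s[1:,4]); return c[i],s[i]
def tri(ps,uvs):
    A=np.zeros((3,3));b=np.zeros(3)
    for p,uv in zip(ps,uvs):
        o,d=ray(p,uv); d/=np.linalg.norm(d); M=np.eye(3)-np.outer(d,d); A+=M;b+=M@o
    return np.linalg.solve(A,b)
E
python3 - <<'E'
from h import *
s=vision.capture('scene'); t=vision.capture('top')
rs=blob(s,(0,150,90),(8,255,255),(385,175,425,215)); rt=blob(t,(0,150,90),(8,255,255),(380,200,410,225))
print(rs,rt); P=tri([s,t],[rs[0],rt[0]]); print('pin',P, proj(s,P),proj(t,P))
# brass
bs=blob(s,(18,120,90),(32,255,255),(285,185,330,235)); bt=blob(t,(18,120,90),(32,255,255),(285,175,320,220))
print(bs,bt,at_z(t,bt[0],.092))
# lug hole, axis top from top cam
for n,uv,z in [('lug',(306.4,188.5),.092),('axis',(302.4,206.1),.097)]: print(n,at_z(t,uv,z))
for c,n,f,q in [(s,'s',10,(285,170,50,90)),(t,'t',10,(280,180,50,50))]:
    a=c['img']
a=s['img'][190:270,272:347]; cv2.imwrite('pics/s1.png',cv2.resize(a,None,fx=7,fy=7,interpolation=2))
a=t['img'][175:240,272:334]; cv2.imwrite('pics/t1.png',cv2.resize(a,None,fx=9,fy=9,interpolation=2))
E
```

```text
(array([404.41333333, 190.4       ]), array([401, 185,   8,  12,  75], dtype=int32)) (array([394.41025641, 212.82051282]), array([391, 210,   8,   7,  39], dtype=int32))
pin [ 0.48817058 -0.12112634  0.0611503 ] [404.43563481 190.40071894] [394.39436399 212.80915597]
(array([305. , 210.6]), array([297, 197,  17,  28, 125], dtype=int32)) (array([302.59615385, 204.90384615]), array([297, 198,  11,  14,  52], dtype=int32)) [0.51685467 0.14859955 0.092     ]
lug [0.56423769 0.13643452 0.092     ]
axis [0.5130413  0.14901505 0.097     ]
```

View pics/t1.png

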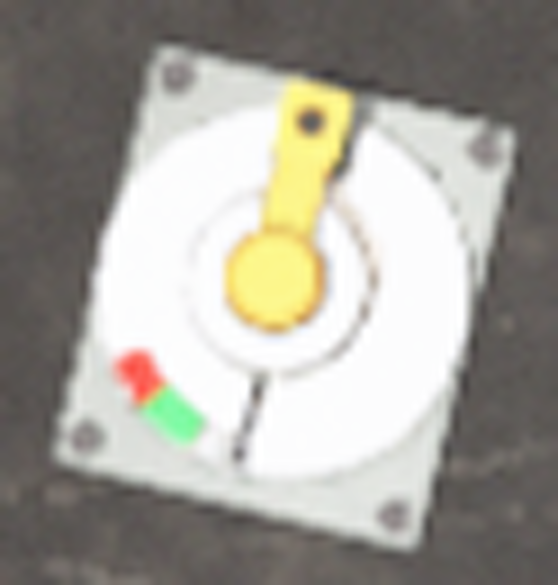

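View pics/s1.png

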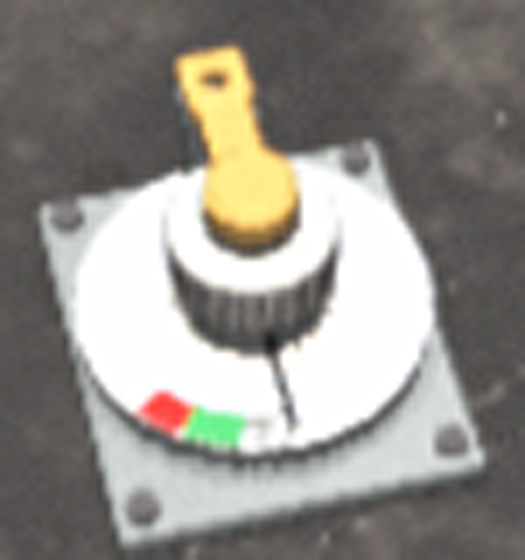

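The top crop shows the lug hole at (306.1,188.0), the barrel top at (302.1,205.3) and the pointer at slack. I'll move above the pin, yawing the tool on the way to suit the ring grasp later.

```bash
python3 -m inch '[[20,36,0,0,0,0.12,1],[40,72,0,0,0,0.24,1],[60,108,0,0,0,0.36,1],[80,144,0,0,0,0.48,1],[100,180,0,0,0,0.6,1],[120,216,0,0,0,0.72,1],[140,252,0,0,0,0.84,1],[160,288,0,0,0,0.96,1],[180,324,0,0,0,1.08,1],[200,360,0,0,0,1.2,1]]'; python3 -c "
from h import *
s=manip.read_state(); print(np.round(s['joints'],3),s['position'],R.from_quat(s['orientation']).as_matrix()[:,0])"
```

```text
clock: 2.08
position: [0.4336, -0.2182, 0.2396]
orientation: [1.0, 0.008, 0.0, 0.0]
wrist_force: [1.2, -0.7, -0.0]
opening: 0.0851
[-0.697  0.34   1.774  0.     1.027 -0.714] [ 0.43359264 -0.21824589  0.23961793] [9.99862918e-01 1.65466505e-02 5.94737680e-04]
```

```bash
python3 -m inch '[[10,20,0,0,0,0.12,1],[20,40,0,0,0,0.24,1],[30,60,0,0,0,0.36,1],[40,80,0,0,0,0.48,1],[54,97,0,0,0,0.6,1],[54,97,0,0,0,0.72,1],[54,97,0,0,0,0.84,1],[54,97,0,0,0,0.96,1],[54,97,0,0,0,1.08,1],[54,97,0,0,0,1.2,1]]'; python3 -c "
from h import *
s=manip.read_state(); print(np.round(s['joints'],3),s['position'],R.from_quat(s['orientation']).as_matrix()[:,0])
w=cap('wrist','w1'); print(w['origin'],w['orientation']); print(proj(w,[.488,-.121,.06]))
print([ (np.round(d['at']),d['score']) for d in models.find_in('pin_grip',w)])
"
```

```text
clock: 2.92
position: [0.487, -0.1228, 0.2394]
orientation: [0.82, 0.572, 0.0, 0.0]
wrist_force: [-0.4, -0.8, -0.2]
opening: 0.0856
[-0.47   0.363  1.735 -0.     1.043 -1.687] [ 0.48703158 -0.12284555  0.23944978] [ 3.46142537e-01  9.38181932e-01 -8.36389275e-05]
[ 0.41440524 -0.09633515  0.37388956] [-0.12581311 -0.08724623  0.56488381  0.81084242]
[322.11336586 180.19705366]
[]
```

View pics/w1.png

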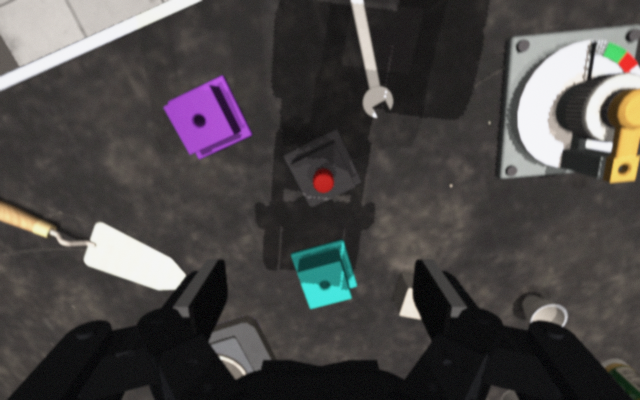

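```bash
python3 -c "
from h import *
w=vision.capture('wrist'); s=vision.capture('scene'); t=vision.capture('top')
b=[blob(w,(0,120,60),(8,255,255),(290,150,350,215)),blob(s,(0,120,80),(8,255,255),(385,175,425,215)),blob(t,(0,120,80),(8,255,255),(380,200,410,225))]
print([x[0] for x in b])
print(tri([w,s,t],[x[0] for x in b]),tri([w,t],[b[0][0],b[2][0]]),tri([w,s],[b[0][0],b[1][0]]))
for c,x in zip([w,s,t],b): print(at_z(c,x[0],.06))
"
```

```text
Traceback (most recent call last):
  File "h.py", line 18, in blob
    n,l,s,c=cv2.connectedComponentsWithStats(k); i=1+np.argmax(s[1:,4]); return c[i],s[i]
                                                     ~~~~~~~~~^^^^^^^^^
ValueError: attempt to get argmax of an empty sequence
```

```bash
python3 -c "
from h import *
w=vision.capture('wrist'); b=blob(w,(0,120,60),(8,255,255),(290,150,350,215)); print(b)
for z in (.058,.061): print(at_z(w,b[0],z))
s=vision.capture('scene'); t=vision.capture('top')
print(tri([w,s,t],[b[0],(404.4,190.4),(394.4,212.8)]))
for c,x in ((s,(404.4,190.4)),(t,(394.4,212.8))): print(at_z(c,x,.060))
"
```

```text
(array([323.18396226, 180.87264151]), array([313, 169,  22,  25, 424], dtype=int32))
[ 0.4893845  -0.12053881  0.058     ]
[ 0.48867375 -0.12030443  0.061     ]
[ 0.48821504 -0.12068963  0.06164574]
[ 0.48896408 -0.12182148  0.06      ]
[ 0.48825333 -0.1213673   0.06      ]
```

```bash
python3 -m inch '[[1.5,2,-30,0,0,0,1],[1.5,2,-60,0,0,0,1],[1.5,2,-90,0,0,0,1],[1.5,2,-120,0,0,0,1],[1.5,2,-145,0,0,0,1],[1.5,2,-165,0,0,0,1],[1.5,2,-178,0,0,0,1],[1.5,2,-183,0,0,0,1],[1.5,2,-183,0,0,0,1],[1.5,2,-183,0,0,0,1]]' 40; python3 -c "
from h import *
s=manip.read_state(); print(np.round(s['joints'],3),s['position'],s['wrist_force'])
w=cap('wrist','w2')
"
```

```text
clock: 4.15
position: [0.4887, -0.1211, 0.0566]
orientation: [0.822, 0.569, 0.0, 0.0]
wrist_force: [-0.0, 0.0, 0.3]
opening: 0.0852
[-0.465  0.673  1.875  0.     0.593 -1.676] [ 0.48873087 -0.12114886  0.05657138] [-0.0177729   0.0108529   0.26135974]
```

View pics/w2.png

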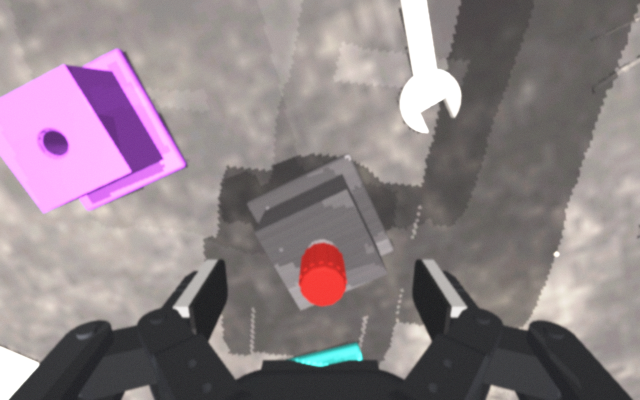

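The red grip at (322,275) sits centred between the pads. Closing.

```bash
python3 -m inch '[[0,0,0,0,0,0,-1],[0,0,0,0,0,0,-1],[0,0,0,0,0,0,-1],[0,0,0,0,0,0,-1],[0,0,0,0,0,0,-1],[0,0,0,0,0,0,-1],[0,0,0,0,0,0,-1],[0,0,0,0,0,0,-1]]' 40; python3 -c "
from h import *
s=manip.read_state(); print(s['position'],s['wrist_force'],manip.tip_extent)
w=cap('wrist','w3')
"
```

```text
clock: 4.87
position: [0.4885, -0.121, 0.0567]
orientation: [0.822, 0.569, 0.0, 0.0]
wrist_force: [-0.3, -0.4, 5.7]
opening: 0.0187
[ 0.48850383 -0.12103002  0.0566908 ] [-0.32562649 -0.44237646  5.73330659] 0.008
```

View pics/w3.png

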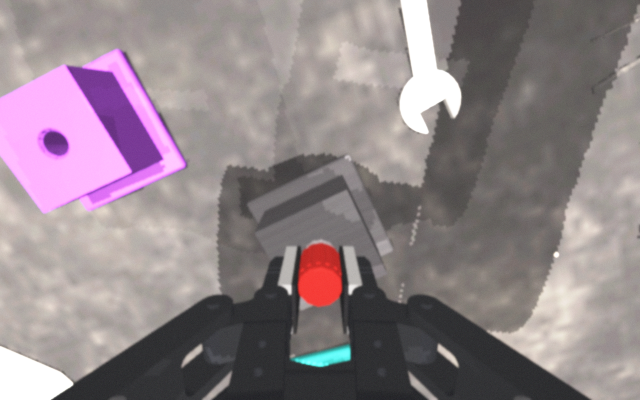

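```bash
python3 -m inch '[[0,0,10,0,0,0,-1],[0,0,25,0,0,0,-1],[0,0,45,0,0,0,-1],[0,0,70,0,0,0,-1],[0,0,100,0,0,0,-1],[0,0,130,0,0,0,-1],[0,0,130,0,0,0,-1],[0,0,130,0,0,0,-1]]'; python3 -c "
from h import *
s=manip.read_state(); print(s['position'],s['wrist_force'],R.from_quat(s['orientation']).as_matrix())
w=cap('wrist','w4'); t=cap('top','t4'); c=cap('scene','s4')
p=s['position']; P=p+np.array([0,0,.004])
for n,x in (('w',w),('t',t),('s',c)): print(n,proj(x,P),proj(x,P-[0,0,.049]))
cv2.imwrite('pics/s4c.png',cv2.resize(c['img'][100:240,300:460],None,fx=4,fy=4,interpolation=2))
cv2.imwrite('pics/w4c.png',cv2.resize(w['img'][180:380,220:420],None,fx=3,fy=3,interpolation=2))
"
```

```text
clock: 5.58
position: [0.4893, -0.1213, 0.1883]
orientation: [0.822, 0.569, 0.001, 0.002]
wrist_force: [-0.4, 0.9, -1.3]
opening: 0.0186
[ 0.48933196 -0.12134828  0.18825363] [-0.44017179  0.87945607 -1.28709196] [[ 3.52004623e-01  9.35989342e-01  4.08626845e-03]
 [ 9.35998151e-01 -3.51999104e-01 -2.02292205e-03]
 [-4.55070647e-04  4.53681763e-03 -9.99989605e-01]]
w [320.40272413 275.46763662] [320.28300165 232.82525061]
t [404.06718665 209.65642519] [400.19279431 210.76805786]
s [412.31855827 153.15879287] [409.12615144 167.73542767]
```

View pics/w4c.png

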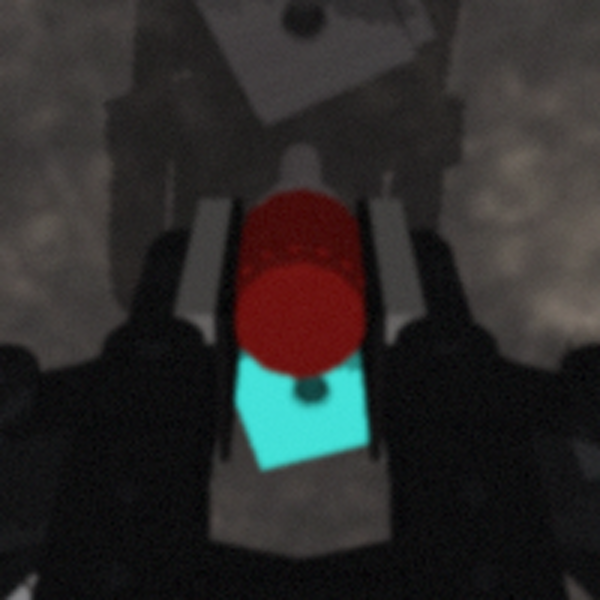

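View pics/s4c.png

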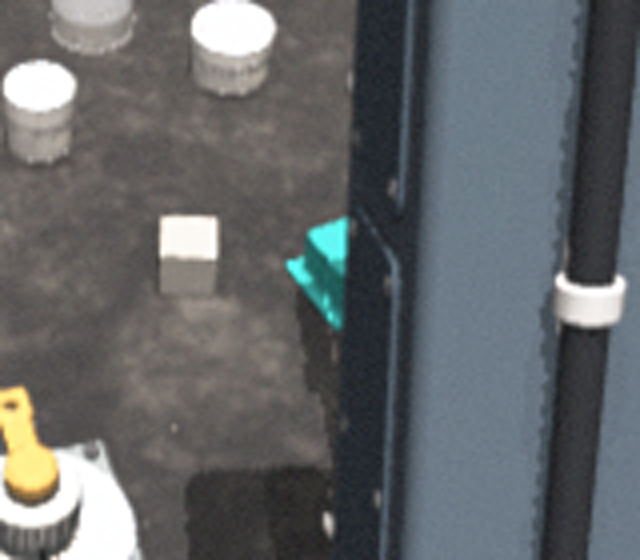

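The pin hangs straight in the pads: tip at about (320,230), predicted (320,233). Now moving over the lug hole.

```bash
python3 -m inch '[[10,33,0,0,0,0,-1],[20,70,0,0,0,0,-1],[30,107,0,0,0,0,-1],[40,144,0,0,0,0,-1],[50,181,0,0,0,0,-1],[62,215,-5,0,0,0,-1],[70,242,-15,0,0,0,-1],[75,258,-23,0,0,0,-1],[75,258,-23,0,0,0,-1],[75,258,-23,0,0,0,-1]]'; python3 -c "
from h import *
s=manip.read_state(); print(s['position'],s['wrist_force'],np.round(s['joints'],2),R.from_quat(s['orientation']).as_matrix()[:,2])
w=cap('wrist','w5'); t=cap('top','t5')
p=s['position']; 
for z in (.004,-.045): print(proj(w,p+[0,0,z]))
print(proj(w,[p[0],p[1],.092]))
cv2.imwrite('pics/w5c.png',cv2.resize(w['img'][100:350,180:460],None,fx=2.8,fy=2.8,interpolation=2))
"
```

```text
clock: 6.57
position: [0.5619, 0.1377, 0.161]
orientation: [0.822, 0.57, -0.002, -0.001]
wrist_force: [-0.1, -0.4, -0.3]
opening: 0.0185
[0.56190652 0.13773549 0.16104832] [-0.12355491 -0.39835902 -0.29435905] [ 0.05  0.57  1.62 -0.    0.96 -1.17] [-4.90589687e-03 -5.99137304e-04 -9.99987787e-01]
[320.37489729 275.38535914]
[320.40968755 233.42587598]
[320.42128691 219.43622937]
```

View pics/w5c.png

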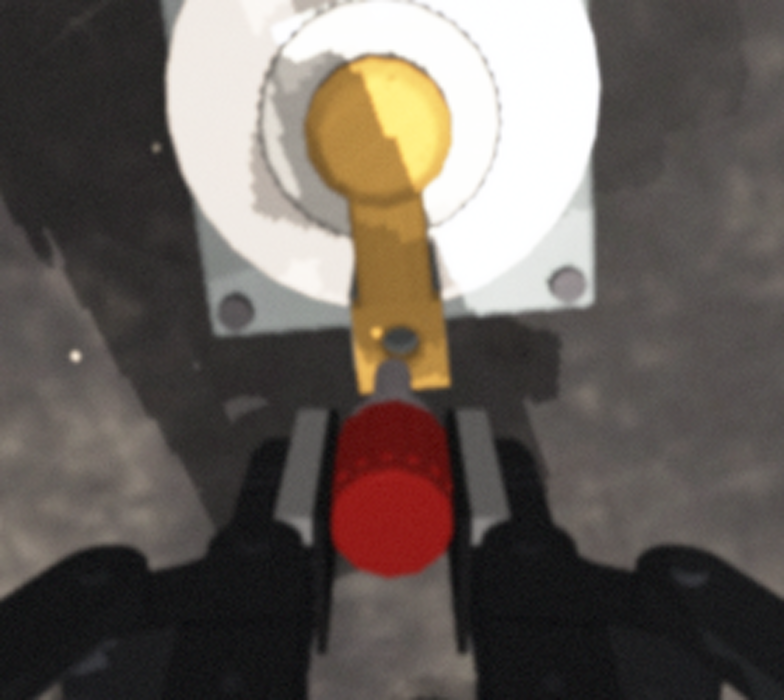

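```bash
python3 -c "
import cv2
a=cv2.imread('pics/w5.png')[205:255,295:350]; cv2.imwrite('pics/w5d.png',cv2.resize(a,None,fx=12,fy=12,interpolation=2))
a=cv2.imread('pics/w5.png')[110:160,280:350]; cv2.imwrite('pics/w5e.png',cv2.resize(a,None,fx=10,fy=10,interpolation=2))
"
```

```text
(no output)
```

View pics/w5d.png

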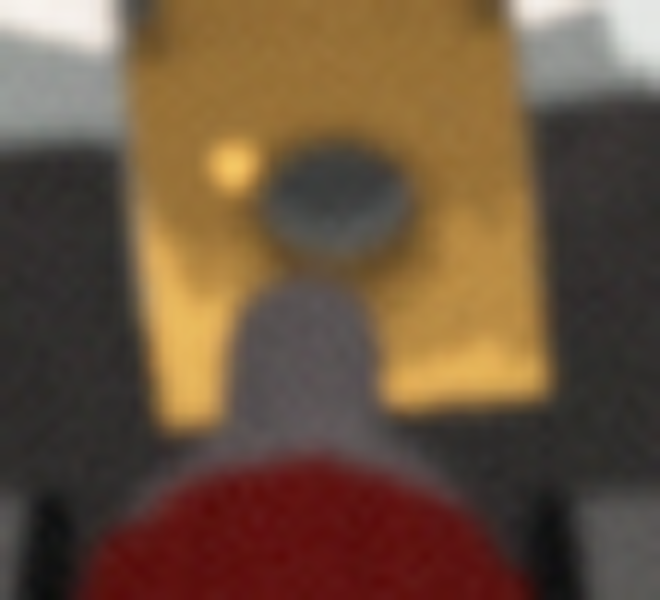

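View pics/w5e.png

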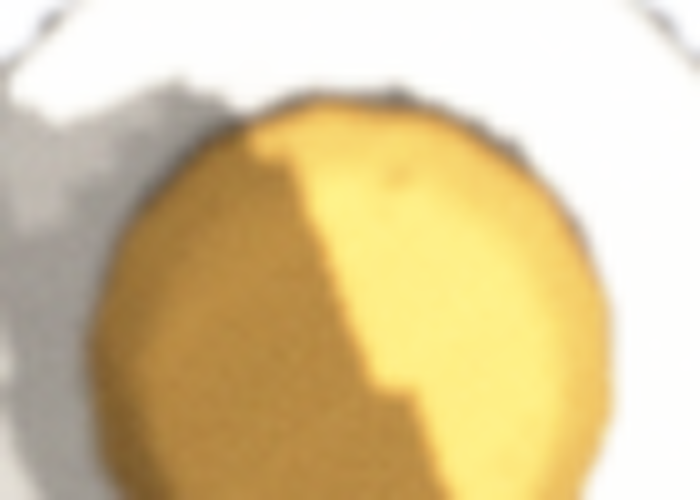

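```bash
python3 -c "
from h import *
s=manip.read_state(); w=vision.capture('wrist'); p=s['position']; print(p)
L=at_z(w,(322.55,221.05),.092); print('lug',L,(L-p)*1e3)
B=at_z(w,(280+350/10-.45,110+355/10-.45),.097); print('barrel',B, np.linalg.norm((L-B)[:2]))
for z in (.017,.0145,-.043,-.045,-.047): print(z,proj(w,p+[0,0,z]))
for r in (.002,.003): print(r,proj(w,p+[-r,0,-.045]))
hsv=cv2.cvtColor(w['img'],cv2.COLOR_BGR2HSV)
t=vision.capture('top')
for n,uv,z in [('lug',(306.1,188.0),.092),('axis',(302.1,205.3),.097)]: print(n,at_z(t,uv,z))
"
```

```text
[0.56256498 0.13629283 0.16233976]
lug [0.56481163 0.13706902 0.092     ] [  2.24664808   0.77618907 -70.33976185]
barrel [0.51410991 0.15069691 0.097     ] 0.05250127864611641
0.017 [320.39490838 291.43325499]
0.0145 [320.39188276 288.12062042]
-0.043 [320.3429765  234.57501415]
-0.045 [320.34177187 233.25611016]
-0.047 [320.34059065 231.96283162]
0.002 [319.17642876 230.39435848]
0.003 [318.59122735 228.95727003]
lug [0.56572152 0.13726859 0.092     ]
axis [0.5153712  0.14982311 0.097     ]
```

```bash
python3 -m inch '[[0,0,0,0,0,0,-1],[0,0,0,0,0,0,-1],[0,0,0,0,0,0,-1]]'; python3 -c "
from h import *
s=manip.read_state(); w=cap('wrist','w6'); p=s['position']; print(p,s['qvel'].round(3) if hasattr(s['qvel'],'round') else s['qvel'])
a=w['img'][205:255,295:350]; cv2.imwrite('pics/w6d.png',cv2.resize(a,None,fx=12,fy=12,interpolation=2))
print(proj(w,p+[0,0,-.045]),proj(w,[p[0],p[1],.092]))
s2=manip.read_state();print(s2['position'])
"
```

```text
clock: 7.02
position: [0.5635, 0.1363, 0.1637]
orientation: [0.823, 0.569, 0.0, 0.0]
wrist_force: [0.2, 0.3, -0.3]
opening: 0.0185
[0.56351546 0.13633043 0.16366849] [ 0.005  0.002 -0.002 -0.    -0.     0.   ]
[320.21427475 233.09493268] [320.15353563 217.61454859]
[0.56351795 0.1365048  0.16364753]
```

View pics/w6d.png

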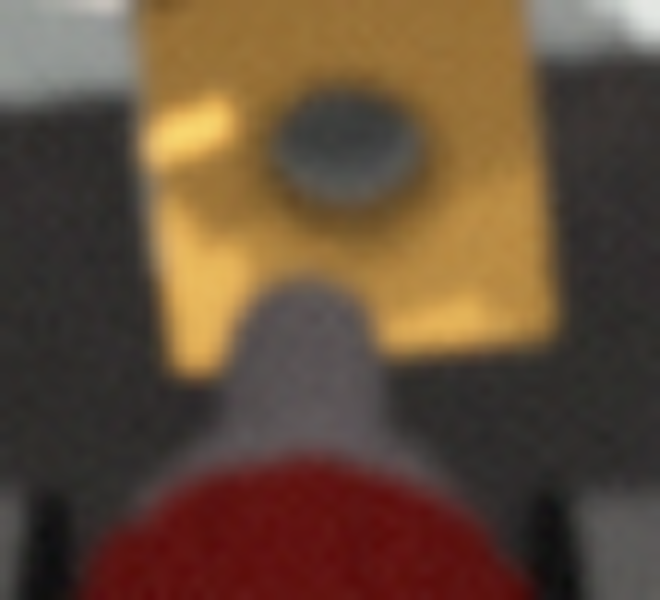

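```bash
python3 -c "
from h import *
s=manip.read_state(); w=vision.capture('wrist'); p=s['position']
L=at_z(w,(323.54,216.79),.092); print('lug',L,(L-p)*1e3)
for uv in ((320.15,217.6),(319.8,216.6),(319.8,215.6)): print((L-at_z(w,uv,.092))*1e3)
t=vision.capture('top')
c=vision.capture('scene')
print(proj(c,L),proj(t,L)); cv2.imwrite('pics/s6c.png',cv2.resize(c['img'][170:240,270:350],None,fx=8,fy=8,interpolation=2))
"
```

```text
lug [0.56374248 0.13887402 0.092     ] [  0.224532     2.36921908 -71.6475298 ]
[0.26616167 2.37945501 0.        ]
[1.03376279 2.34602046 0.        ]
[1.71531368 2.08879323 0.        ]
[302.03453131 201.40707127] [305.56349626 188.6931432 ]
```

View pics/s6c.png

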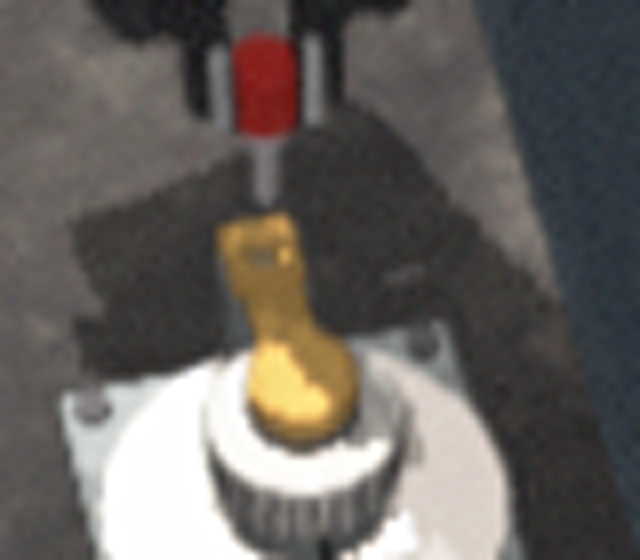

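```bash
python3 -m inch '[[0.6,2.4,-6,0,0,0,-1],[0.6,2.4,-12,0,0,0,-1],[0.6,2.4,-18,0,0,0,-1],[0.6,2.4,-18,0,0,0,-1],[0.6,2.4,-18,0,0,0,-1],[0.6,2.4,-18,0,0,0,-1]]'; python3 -c "
from h import *
s=manip.read_state(); w=cap('wrist','w7'); c=cap('scene','s7'); p=s['position']; print(p, s['wrist_force'])
cv2.imwrite('pics/w7d.png',cv2.resize(w['img'][195:255,290:350],None,fx=10,fy=10,interpolation=2))
cv2.imwrite('pics/s7d.png',cv2.resize(c['img'][170:230,275:335],None,fx=10,fy=10,interpolation=2))
print(proj(w,p+[0,0,-.045]),proj(w,[p[0],p[1],.092]));print(proj(c,p+[0,0,-.045]),proj(c,[p[0],p[1],.092]))
"
```

```text
clock: 7.72
position: [0.5639, 0.1395, 0.145]
orientation: [0.822, 0.569, -0.0, -0.0]
wrist_force: [0.6, 0.8, 0.3]
opening: 0.0182
[0.56393143 0.13946531 0.14503749] [0.64760827 0.75438035 0.3009975 ]
[320.246257   233.13999861] [320.22985281 228.07309472]
[301.69774063 199.29861922] [301.78464219 201.44769191]
```

View pics/w7d.png

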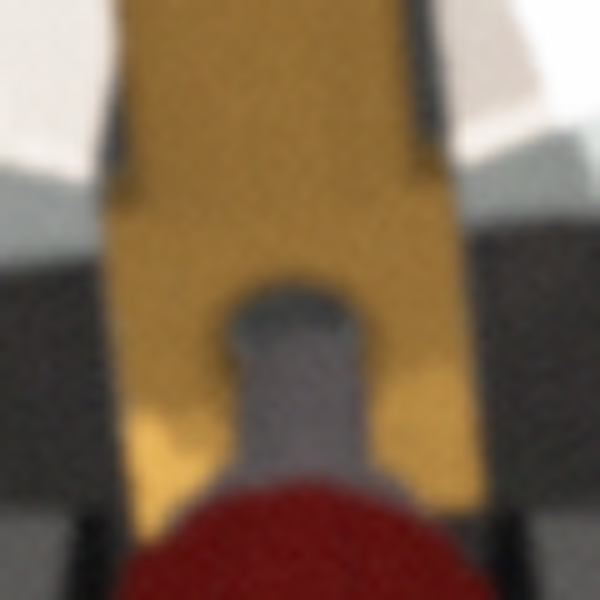

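View pics/s7d.png

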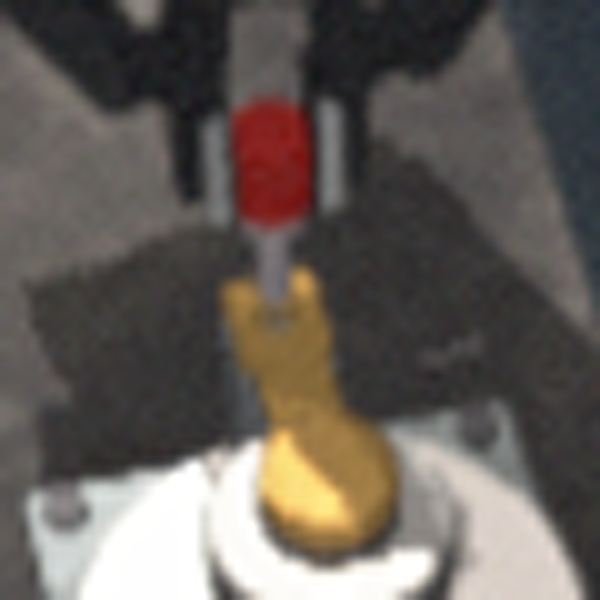

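Wrist view: the hole is at about (319.3,227.8), the shank column at 319.9 and the predicted axis at (320.2,228.1). That is within about 0.5 mm, so I'll lower gently.

```bash
python3 -m inch '[[0,-0.4,-2,0,0,0,-1],[0,-0.4,-4,0,0,0,-1],[0,-0.4,-6,0,0,0,-1],[0,-0.4,-8,0,0,0,-1],[0,-0.4,-10,0,0,0,-1],[0,-0.4,-12,0,0,0,-1],[0,-0.4,-12,0,0,0,-1]]'; python3 -c "
from h import *
s=manip.read_state(); w=cap('wrist','w8'); c=cap('scene','s8'); p=s['position']; print(p, s['wrist_force'],s['torque'])
cv2.imwrite('pics/w8d.png',np.hstack([cv2.resize(w['img'][195:255,290:350],None,fx=6.6,fy=6.6,interpolation=2),cv2.resize(c['img'][170:230,275:335],None,fx=6.6,fy=6.6,interpolation=2)]))
"
```

```text
clock: 8.4
position: [0.5647, 0.1388, 0.1331]
orientation: [0.822, 0.569, 0.001, 0.001]
wrist_force: [2.1, -1.3, -0.9]
opening: 0.0185
[0.56472485 0.13880869 0.13311412] [ 2.13449722 -1.32916031 -0.864465  ] [-0.17165234 -0.37149425  0.01707744]
```

View pics/w8d.png

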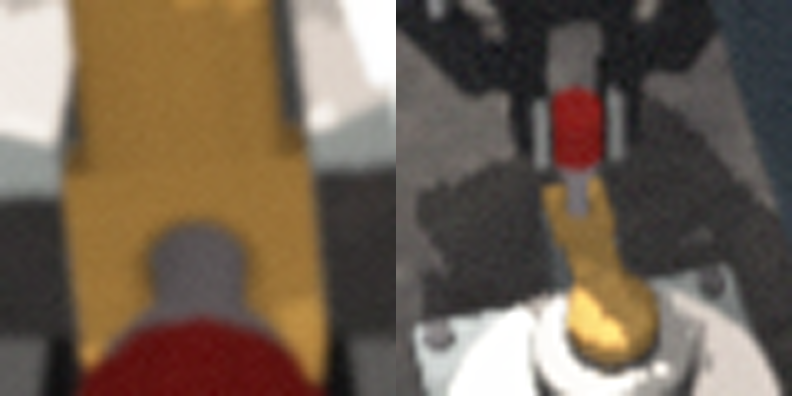

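```bash
python3 -m inch '[[0.3,-0.2,-1.5,0,0,0,-1],[0.3,-0.2,-3,0,0,0,-1],[0.3,-0.2,-4.5,0,0,0,-1],[0.3,-0.2,-6,0,0,0,-1],[0.3,-0.2,-7.5,0,0,0,-1],[0.3,-0.2,-9,0,0,0,-1],[0.3,-0.2,-9,0,0,0,-1]]'; python3 -c "
from h import *
s=manip.read_state(); w=cap('wrist','w9'); c=cap('scene','s9'); p=s['position']; print(p, s['wrist_force'],s['torque'])
cv2.imwrite('pics/w9d.png',np.hstack([cv2.resize(w['img'][195:255,290:350],None,fx=6.6,fy=6.6,interpolation=2),cv2.resize(c['img'][170:230,275:335],None,fx=6.6,fy=6.6,interpolation=2)]))
"
```

```text
clock: 9.08
position: [0.5647, 0.1387, 0.1242]
orientation: [0.822, 0.569, 0.0, 0.0]
wrist_force: [3.5, -2.7, -0.3]
opening: 0.0183
[0.56470134 0.13872184 0.1241545 ] [ 3.54375833 -2.67058071 -0.30423375] [-0.31524804 -0.51957058 -0.06300528]
```

View pics/w9d.png

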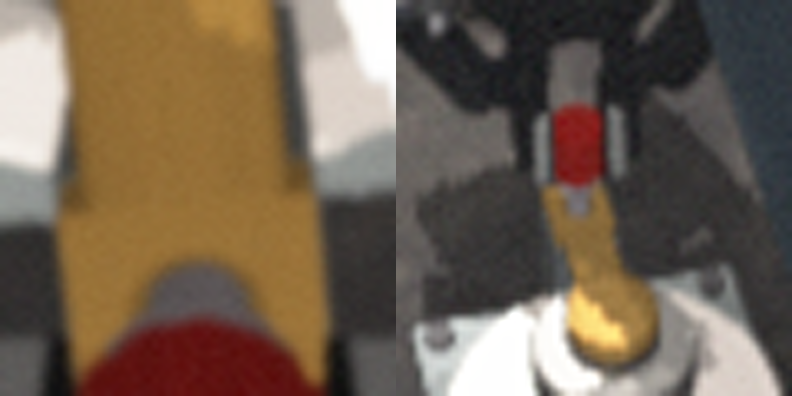

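```bash
python3 -m inch '[[0.4,-0.4,-0.5,0,0,0,-1],[0.4,-0.4,-2,0,0,0,-1],[0.4,-0.4,-3.5,0,0,0,-1],[0.4,-0.4,-5,0,0,0,-1],[0.4,-0.4,-6.5,0,0,0,-1],[0.4,-0.4,-8,0,0,0,-1],[0.4,-0.4,-8,0,0,0,-1]]'; python3 -c "
from h import *
s=manip.read_state(); w=cap('wrist','w10'); c=cap('scene','s10'); p=s['position']; print(p, s['wrist_force'],s['torque'])
cv2.imwrite('pics/w10d.png',np.hstack([cv2.resize(w['img'][195:255,290:350],None,fx=6.6,fy=6.6,interpolation=2),cv2.resize(c['img'][170:230,275:335],None,fx=6.6,fy=6.6,interpolation=2)]))
"
```

```text
clock: 9.77
position: [0.5647, 0.1384, 0.116]
orientation: [0.822, 0.569, 0.0, 0.0]
wrist_force: [2.6, -1.7, -0.5]
opening: 0.0188
[0.56474562 0.13841003 0.116014  ] [ 2.55196958 -1.71074645 -0.47192136] [-0.3269134  -0.60876797  0.00670776]
```

View pics/w10d.png

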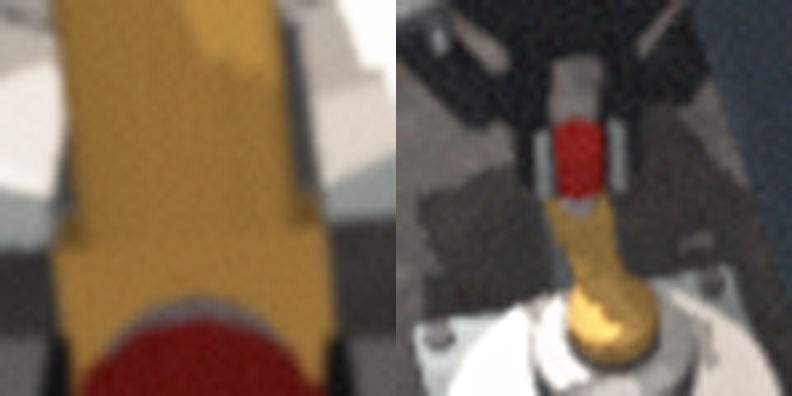

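```bash
python3 -m inch '[[0.3,-0.3,-1.5,0,0,0,-1],[0.3,-0.3,-3,0,0,0,-1],[0.3,-0.3,-4.5,0,0,0,-1],[0.3,-0.3,-6,0,0,0,-1],[0.3,-0.3,-6,0,0,0,-1]]'; python3 -m inch '[[0,0,-1,0,0,0,-1],[0,0,-2,0,0,0,-1],[0,0,-2,0,0,0,-1]]'
```

```text
clock: 10.28
position: [0.5649, 0.1382, 0.11]
orientation: [0.822, 0.569, -0.0, -0.0]
wrist_force: [3.4, -1.1, -0.3]
opening: 0.0184
clock: 10.53
position: [0.565, 0.1382, 0.1087]
orientation: [0.822, 0.569, 0.0, 0.0]
wrist_force: [1.7, -0.9, 3.6]
opening: 0.0182
```

```bash
python3 -m inch '[[0,0,-0.7,0,0,0,-1],[0,0,-0.7,0,0,0,-1],[0,0,-0.7,0,0,0,-1]]';  python3 -c "
from h import *
s=manip.read_state(); w=cap('wrist','w11'); c=cap('scene','s11'); p=s['position']; print(p, s['wrist_force'],s['torque'])
cv2.imwrite('pics/w11d.png',np.hstack([cv2.resize(w['img'][195:255,290:350],None,fx=6.6,fy=6.6,interpolation=2),cv2.resize(c['img'][170:230,275:335],None,fx=6.6,fy=6.6,interpolation=2)]))
"
```

```text
clock: 10.78
position: [0.5651, 0.1382, 0.1087]
orientation: [0.822, 0.569, 0.0, 0.0]
wrist_force: [-0.2, -1.5, 6.9]
opening: 0.0183
[0.56506561 0.13819899 0.1086698 ] [-0.15772736 -1.54115651  6.89905481] [-0.22738236 -0.13552307  0.03229347]
```

View pics/w11d.png

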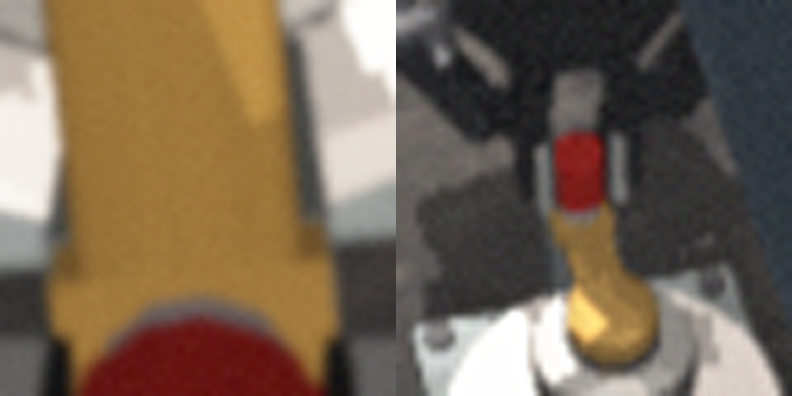

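The pin stopped at TCP z 0.1087. That matches the fully-home height (0.111 less the 2.3 mm grip offset), with a gentle 7 N. I'll unload, release and rise.

```bash
python3 -m inch '[[0,0,1.2,0,0,0,-1],[0,0,1.2,0,0,0,0],[0,0,1.2,0,0,0,0.5],[0,0,1.2,0,0,0,1],[0,0,1.2,0,0,0,1],[0,0,1.2,0,0,0,1],[0,0,20,0,0,0,1],[0,0,50,0,0,0,1],[0,0,80,0,0,0,1],[0,0,80,0,0,0,1]]';  python3 -c "
from h import *
s=manip.read_state(); w=cap('wrist','w12'); c=cap('scene','s12'); p=s['position']; print(p, s['wrist_force'],s['torque'],s['joints'])
cv2.imwrite('pics/s12d.png',cv2.resize(c['img'][170:270,265:345],None,fx=6,fy=6,interpolation=2))
"
```

```text
clock: 11.72
position: [0.5685, 0.1385, 0.193]
orientation: [0.822, 0.569, 0.005, 0.003]
wrist_force: [1.3, -0.3, 0.1]
opening: 0.0855
[0.56850034 0.13850416 0.19301412] [ 1.28568904 -0.27120152  0.14287827] [-0.04432733 -0.10345027 -0.02337624] [ 4.80539773e-02  5.26990182e-01  1.58913520e+00  1.47150082e-04
  1.01483667e+00 -1.16323254e+00]
```

View pics/w12.png

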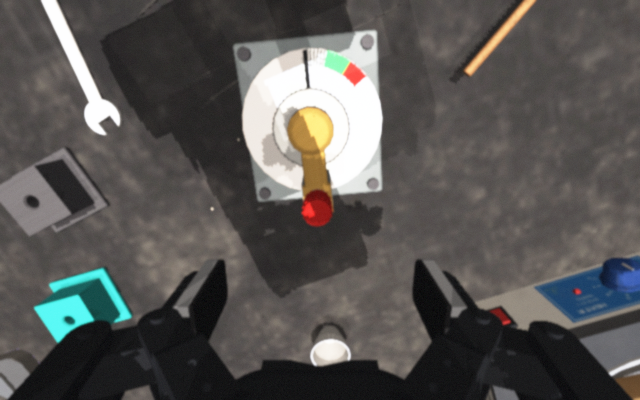

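View pics/s12d.png

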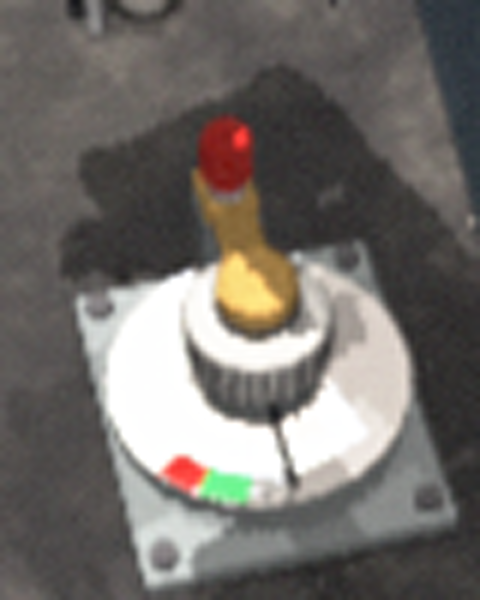

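The pin is fully seated, its collar on the arm, and the pointer is still at slack. Moving above the axis with the yaw for the ring grasp.

```bash
python3 -m inch '[[-7,2,0,0,0,0.12,1],[-14,4,0,0,0,0.24,1],[-21,6,0,0,0,0.36,1],[-28,8,0,0,0,0.48,1],[-40,10,0,0,0,0.6,1],[-50.5,12.5,0,0,0,0.7,1],[-50.5,12.5,0,0,0,0.76,1],[-50.5,12.5,0,0,0,0.76,1],[-50.5,12.5,0,0,0,0.76,1],[-50.5,12.5,0,0,0,0.76,1]]';  python3 -c "
from h import *
s=manip.read_state(); w=cap('wrist','w13'); p=s['position']; print(p,s['joints'],R.from_quat(s['orientation']).as_matrix()[:,0])
print(proj(w,p),proj(w,[.5146,.1508,.097]),proj(w,[.5146,.1508,.076]))
"
```

```text
clock: 12.65
position: [0.5144, 0.1505, 0.1869]
orientation: [0.553, 0.833, -0.0, -0.0]
wrist_force: [-0.3, 0.2, 0.2]
opening: 0.0854
[0.51437844 0.15053015 0.18686788] [ 7.60918266e-02  4.80381897e-01  1.70893710e+00 -3.25428678e-05
  9.53539427e-01 -1.89338036e+00] [-3.88215521e-01  9.21568537e-01  3.76126783e-04]
[320.15210667 271.46363588] [320.21952969 209.91769093] [320.18143821 201.36358856]
```

View pics/w13.png

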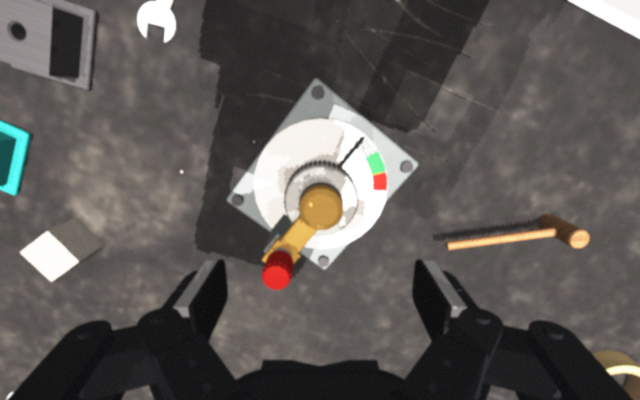

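```bash
python3 -c "
from h import *
w=vision.capture('wrist'); s=manip.read_state(); print(s['position'])
g=cv2.imread('pics/w13.png')
b=blob(w,(12,90,40),(32,255,255),(296,182,345,232)); print(b)
print(proj(w,[.5146,.1508,.097]))
cv2.imwrite('pics/w14.png',cv2.resize(w['img'][160:260,260:380],None,fx=6,fy=6,interpolation=2))
"
```

```text
[0.51464749 0.15052761 0.18718744]
(array([318.70287356, 208.42586207]), array([ 296,  184,   47,   48, 1740], dtype=int32))
[320.34036716 209.60944475]
```

View pics/w14.png

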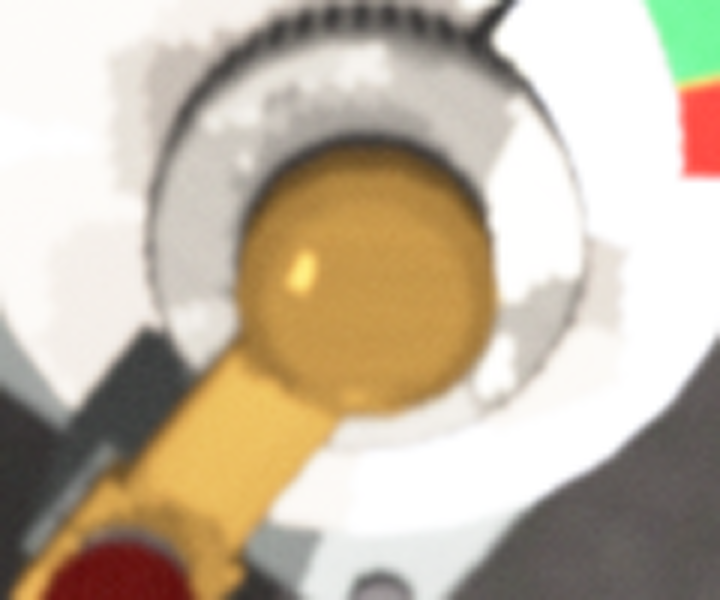

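```bash
python3 -m inch '[[0,0.3,-30,0,0,0,1],[0,0.3,-60,0,0,0,1],[0,0.3,-80,0,0,0,1],[0,0.3,-95,0,0,0,1],[0,0.3,-107,0,0,0,1],[0,0.3,-117,0,0,0,1],[0,0.3,-121,0,0,0,1],[0,0.3,-121,0,0,0,1],[0,0.3,-121,0,0,0,1]]' 60;  python3 -c "
from h import *
s=manip.read_state(); w=cap('wrist','w15'); c=cap('scene','s15'); p=s['position']; print(p,s['wrist_force'],s['torque'])
cv2.imwrite('pics/s15d.png',cv2.resize(c['img'][150:270,245:365],None,fx=5,fy=5,interpolation=2))
"
```

```text
clock: 13.5
position: [0.5149, 0.1509, 0.0668]
orientation: [0.553, 0.833, 0.0, 0.0]
wrist_force: [-0.3, -0.5, -0.1]
opening: 0.0858
[0.51486031 0.15092336 0.0668074 ] [-0.26474274 -0.45559224 -0.09356556] [-0.0143079  -0.01075591  0.00217367]
```

View pics/w15.png

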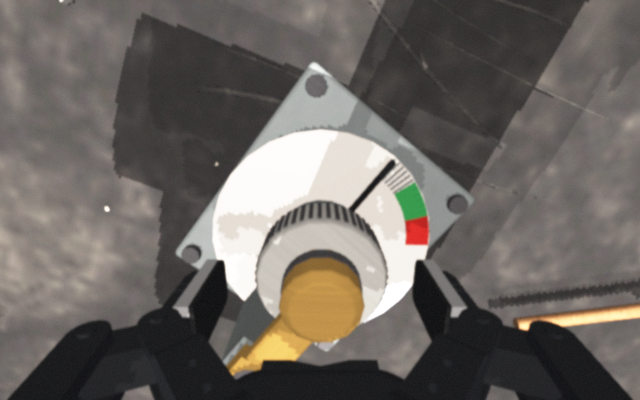

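View pics/s15d.png

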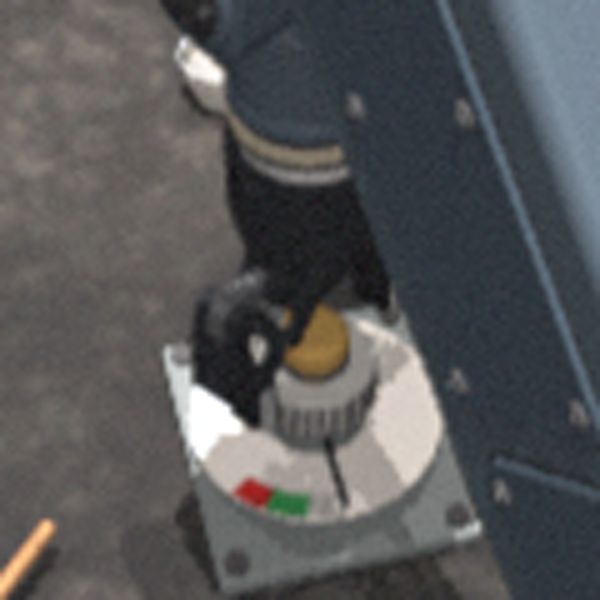

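The wrist view shows the ring centred between the pads (column ~321), the pointer at slack, (375,185), and the green field at (410,200). Lower 4 mm and close.

```bash
python3 -m inch '[[0,0,-4,0,0,0,1],[0,0,-4,0,0,0,1],[0,0,-4,0,0,0,0],[0,0,-4,0,0,0,0],[0,0,-4,0,0,0,0],[0,0,-4,0,0,0,-1],[0,0,-4,0,0,0,-1],[0,0,-4,0,0,0,-1],[0,0,-4,0,0,0,-1]]' 80;  python3 -c "
from h import *
s=manip.read_state(); w=cap('wrist','w16'); p=s['position']; print(p,s['wrist_force'],s['torque'])
"
```

```text
clock: 14.35
position: [0.5144, 0.1514, 0.0637]
orientation: [0.553, 0.833, 0.0, -0.0]
wrist_force: [-2.4, 1.3, 7.7]
opening: 0.0571
[0.51435057 0.15140761 0.06373035] [-2.41455702  1.28881563  7.72395399] [ 0.35791532  0.33834834 -0.02578995]
```

View pics/w16.png

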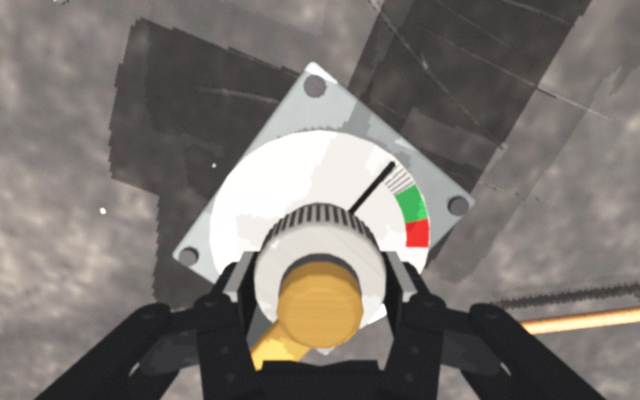

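Ring gripped, side forces small. Turning clockwise (negative z) in small steps.

```bash
python3 -m inch '[[0,0,0,0,0,-0.05,-1],[0,0,0,0,0,-0.1,-1],[0,0,0,0,0,-0.15,-1],[0,0,0,0,0,-0.2,-1],[0,0,0,0,0,-0.2,-1]]';  python3 -c "
from h import *
s=manip.read_state(); w=cap('wrist','w17'); p=s['position']; print(p,s['wrist_force'],s['torque'],R.from_quat(s['orientation']).as_matrix()[:,0])
"
```

```text
clock: 14.82
position: [0.5143, 0.1516, 0.0638]
orientation: [0.633, 0.774, 0.0, -0.0]
wrist_force: [-1.9, 0.8, 7.9]
opening: 0.0571
[0.51434174 0.15157669 0.06375321] [-1.94408842  0.79846543  7.8654743 ] [ 0.35836959  0.27886115 -0.02976969] [-1.97579779e-01  9.80286604e-01  6.35534314e-04]
```

View pics/w17.png

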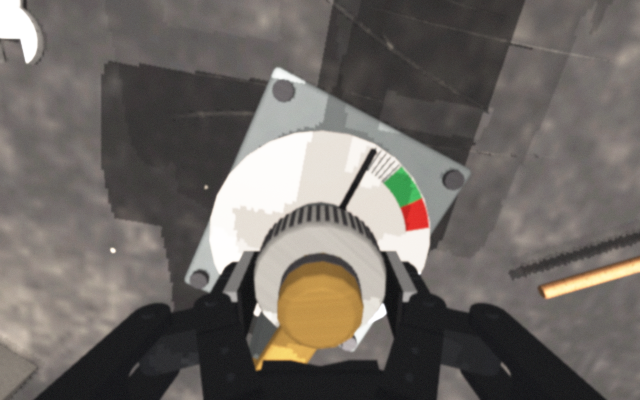

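```bash
python3 -c "
from h import *
s=manip.read_state(); print(np.round(s['joint_efforts'],3))
for f in ('w16','w17'):
  a=cv2.imread('pics/%s.png'%f)[190:300,240:400]; cv2.imwrite('pics/%sz.png'%f,cv2.resize(a,None,fx=5,fy=5,interpolation=2))
"; python3 -m inch '[[0,0,0,0,0,-0.05,-1],[0,0,0,0,0,-0.1,-1]]'; python3 -c "
from h import *
s=manip.read_state(); print(np.round(s['joint_efforts'],3),s['torque'])"
```

```text
[-1.2020e+00 -3.7932e+01 -8.5850e+00 -4.5100e-01 -5.2300e-01  1.0000e-02]
clock: 15.03
position: [0.5143, 0.1517, 0.0637]
orientation: [0.671, 0.741, 0.0, -0.0]
wrist_force: [-1.6, 3.4, 8.1]
opening: 0.0572
[ -2.258 -37.951  -8.56   -0.305  -0.503  -0.   ] [0.62542875 0.31927632 0.39387541]
```

View pics/w17z.png

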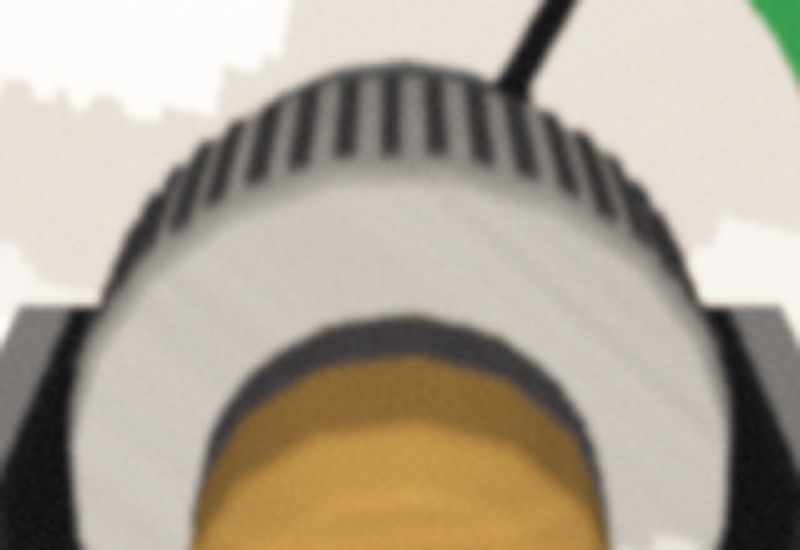

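View pics/w16z.png

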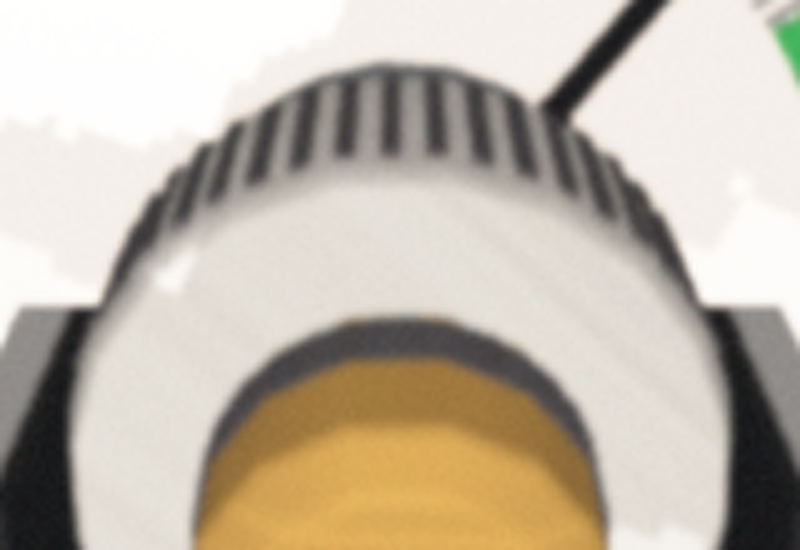

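The ring follows the pads (knurls keep phase, no slip) and the torque while moving is 0.39 N m, i.e. free run. I'll write a pointer reader that uses the green and red fields as reference.

```bash
cat >> h.py <<'E'
def pointer(w,ax=(.5146,.1508),hx=np.deg2rad(-14),z=.031):
    hsv=cv2.cvtColor(w['img'],cv2.COLOR_BGR2HSV)
    th=np.arange(-.3,1.3,.01); out={'black':[], 'green':[], 'red':[]}
    for t in th:
        a=hx+np.pi-t; k=dict(black=0,green=0,red=0)
        for r,cols in ((.042,'b'),(.045,'b'),(.048,'b'),(.052,'gr'),(.055,'gr'),(.058,'gr')):
            u=proj(w,[ax[0]+r*np.cos(a),ax[1]+r*np.sin(a),z]); x,y=int(round(u[0])),int(round(u[1]))
            if not(0<=x<640 and 0<=y<400): continue
            h,s_,v=hsv[y,x]
            if cols=='b' and v<75 and s_<90: k['black']+=1
            if cols=='gr' and s_>110:
                if 40<h<85: k['green']+=1
                elif h<10 or h>170: k['red']+=1
        for c in k: out[c].append(k[c])
    r={}
    for c in out:
        q=np.array(out[c]); i=np.where(q>=2)[0]; r[c]=(round(th[i].min(),2),round(th[i].max(),2)) if len(i) else None
    return r
E
python3 -c "
from h import *
w=cap('wrist','w18'); print(pointer(w))"
```

```text
{'black': (np.float64(0.04), np.float64(0.08)), 'green': (np.float64(0.35), np.float64(0.68)), 'red': (np.float64(0.7), np.float64(0.98))}
```

```bash
python3 -m inch '[[0,0,0,0,0,-0.05,-1],[0,0,0,0,0,-0.1,-1],[0,0,0,0,0,-0.15,-1]]'; python3 -c "
from h import *
s=manip.read_state(); print(s['torque'],s['wrist_force']); w=cap('wrist','w19'); print(pointer(w))"; python3 -m inch '[[0,0,0,0,0,-0.05,-1],[0,0,0,0,0,-0.1,-1],[0,0,0,0,0,-0.15,-1]]'; python3 -c "
from h import *
s=manip.read_state(); print(s['torque'],s['wrist_force']); w=cap('wrist','w20'); print(pointer(w))"
```

```text
clock: 15.33
position: [0.5143, 0.1518, 0.0637]
orientation: [0.725, 0.689, 0.0, -0.0]
wrist_force: [-1.3, 3.8, 6.9]
opening: 0.0571
[0.65511798 0.29641371 0.41760298] [-1.26163693  3.81419213  6.87427226]
{'black': (np.float64(0.03), np.float64(0.07)), 'green': (np.float64(0.35), np.float64(0.68)), 'red': (np.float64(0.7), np.float64(0.97))}
clock: 15.63
position: [0.5144, 0.1519, 0.0637]
orientation: [0.774, 0.633, 0.001, -0.0]
wrist_force: [-1.0, 4.6, 7.5]
opening: 0.0571
[0.68631261 0.30403468 0.42581078] [-1.01006721  4.64480333  7.48248698]
{'black': (np.float64(0.08), np.float64(0.12)), 'green': (np.float64(0.35), np.float64(0.67)), 'red': (np.float64(0.7), np.float64(0.98))}
```

```bash
python3 -m inch '[[0,0,0,0,0,-0.05,-1],[0,0,0,0,0,-0.1,-1],[0,0,0,0,0,-0.15,-1],[0,0,0,0,0,-0.2,-1]]'; python3 -c "
from h import *
s=manip.read_state(); print(s['torque'],s['wrist_force']); w=cap('wrist','w21'); print(pointer(w))"
```

```text
clock: 16.02
position: [0.5144, 0.1521, 0.0638]
orientation: [0.834, 0.552, 0.001, -0.0]
wrist_force: [-1.7, 4.4, 7.6]
opening: 0.0573
[0.78544262 0.31733469 0.55453879] [-1.68553844  4.42896699  7.64572286]
{'black': (np.float64(0.25), np.float64(0.3)), 'green': (np.float64(0.36), np.float64(0.68)), 'red': (np.float64(0.7), np.float64(0.98))}
```

View pics/w21.png

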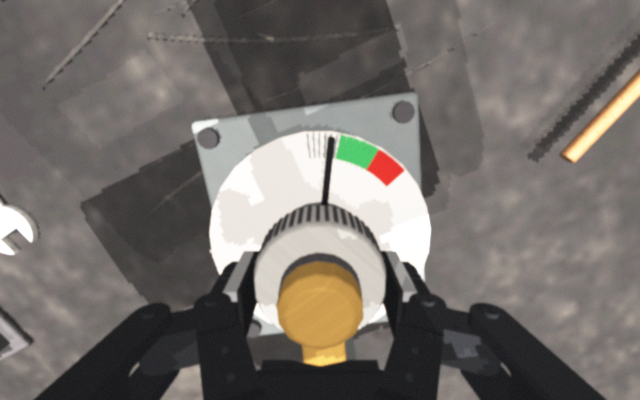

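The pointer at (330,140) is just before the green field (reading 0.275, green 0.36 to 0.68). About 0.24 rad more.

```bash
python3 -m inch '[[0,0,0,0,0,-0.05,-1],[0,0,0,0,0,-0.1,-1],[0,0,0,0,0,-0.15,-1],[0,0,0,0,0,-0.2,-1],[0,0,0,0,0,-0.2,-1],[0,0,0,0,0,-0.2,-1]]'; python3 -c "
from h import *
s=manip.read_state(); print(s['torque'],s['wrist_force']); w=cap('wrist','w22'); print(pointer(w))"
```

```text
clock: 16.57
position: [0.5145, 0.1523, 0.0637]
orientation: [0.884, 0.467, 0.001, -0.0]
wrist_force: [-0.6, 4.9, 6.6]
opening: 0.0573
[0.66195886 0.30861633 0.14685348] [-0.56469274  4.90809404  6.62089936]
{'black': (np.float64(0.43), np.float64(0.47)), 'green': (np.float64(0.36), np.float64(0.67)), 'red': (np.float64(0.7), np.float64(0.98))}
```

View pics/w22.png

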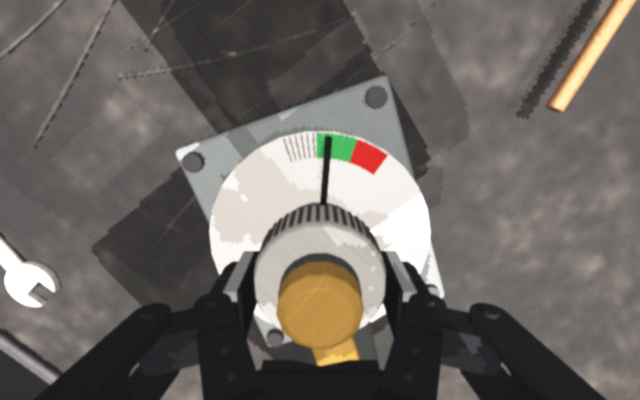

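```bash
python3 -m inch '[[0,0,0,0,0,-0.05,-1],[0,0,0,0,0,-0.09,-1],[0,0,0,0,0,-0.09,-1],[0,0,0,0,0,-0.09,-1]]'; python3 -c "
from h import *
s=manip.read_state(); print(s['torque'],s['wrist_force']); w=cap('wrist','w23'); print(pointer(w))"
```

```text
clock: 16.95
position: [0.5146, 0.1524, 0.0637]
orientation: [0.904, 0.427, 0.001, -0.0]
wrist_force: [-1.3, 6.0, 7.5]
opening: 0.0575
[0.7980795  0.35326375 0.20458258] [-1.30278575  6.01358593  7.53626623]
{'black': (np.float64(0.5), np.float64(0.55)), 'green': (np.float64(0.35), np.float64(0.68)), 'red': (np.float64(0.7), np.float64(0.98))}
```

Pointer at 0.525 against a green centre of 0.515. Releasing.

```bash
python3 -m inch '[[0,0,0,0,0,-0.09,0.3],[0,0,0,0,0,-0.09,0.5],[0,0,0,0,0,-0.09,1],[0,0,0,0,0,-0.09,1],[0,0,0,0,0,-0.09,1],[0,0,0,0,0,-0.09,1]]'; python3 -c "
from h import *
s=manip.read_state(); print(s['torque'],s['wrist_force'],s['opening']); w=cap('wrist','w24'); print(pointer(w))"
```

```text
clock: 17.5
position: [0.5145, 0.1507, 0.0626]
orientation: [0.923, 0.385, -0.0, 0.0]
wrist_force: [-0.4, 0.2, -0.1]
opening: 0.0854
[-0.01050466  0.03472275 -0.01858017] [-0.4027248   0.20829107 -0.06774983] 0.08539769900322441
{'black': (np.float64(0.49), np.float64(0.54)), 'green': (np.float64(0.35), np.float64(0.68)), 'red': (np.float64(0.7), np.float64(0.98))}
```

View pics/w24.png

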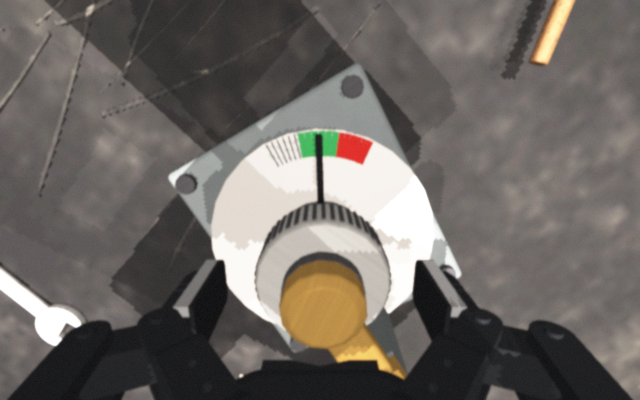

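After release the pointer stands mid-green (reading 0.515; pixel (320,145)). Retreating straight up and checking.

```bash
python3 -m inch '[[0,0,15,0,0,0,1],[0,0,35,0,0,0,1],[0,0,60,0,0,0,1],[0,0,90,0,0,0,1],[0,0,120,0,0,0,1],[0,0,150,0,0,0,1],[0,0,180,0,0,0,1],[0,0,180,0,0,0,1],[0,0,180,0,0,0,1],[0,0,180,0,0,0,1]]'; python3 -c "
from h import *
s=manip.read_state(); print(s['position'],s['wrist_force']); w=cap('wrist','w25'); print(pointer(w)); c=cap('scene','s25');t=cap('top','t25')
cv2.imwrite('pics/s25d.png',cv2.resize(c['img'][170:270,265:345],None,fx=6,fy=6,interpolation=2))
"
```

```text
clock: 18.38
position: [0.5137, 0.1507, 0.242]
orientation: [0.923, 0.385, -0.001, -0.0]
wrist_force: [-1.0, -0.0, -0.0]
opening: 0.0855
[0.51374163 0.15073547 0.24203633] [-0.98122215 -0.00239434 -0.04092909]
{'black': None, 'green': (np.float64(0.35), np.float64(0.65)), 'red': (np.float64(0.71), np.float64(0.97))}
```

View pics/w25.png

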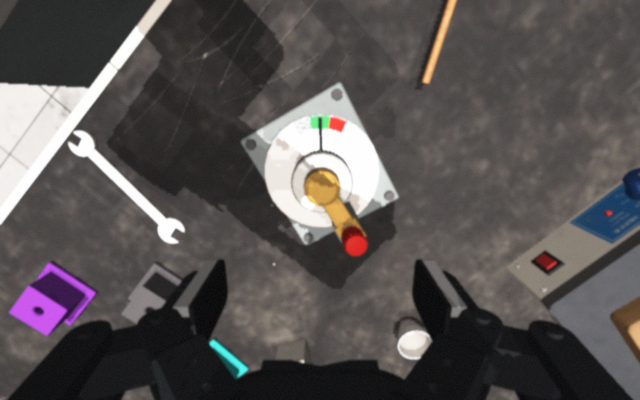

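View pics/s25d.png

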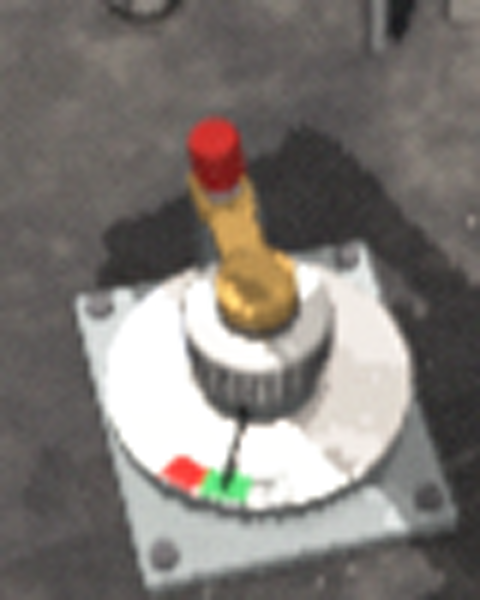

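View pics/s25.png

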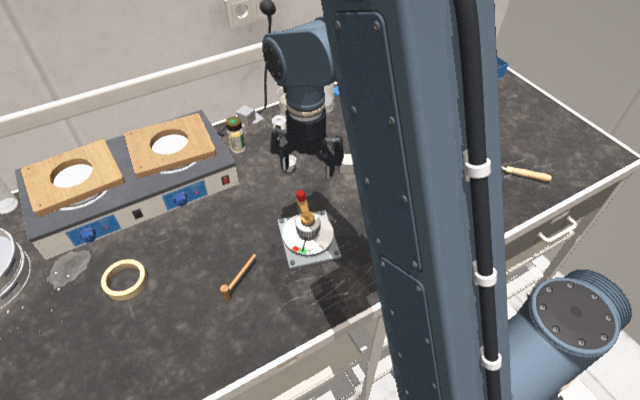

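```bash
python3 -c "
from h import *
w=vision.capture('wrist'); c=vision.capture('scene'); t=vision.capture('top')
b=[blob(w,(0,120,60),(8,255,255),(330,215,385,265)),blob(c,(0,150,90),(8,255,255),(285,180,320,210))]
print(b); print(tri([w,c],[b[0][0],b[1][0]]))
L=[.5651,.1382,.111]; print(proj(w,L),proj(c,L))
print(proj(c,[.5651,.1382,.098]),proj(c,[.5651,.1382,.124]))
print(pointer(w))
g=cv2.imread('pics/s12.png'); print(blob(dict(img=g),(0,150,90),(8,255,255),(285,180,320,210)))
cv2.imwrite('pics/w26.png',np.hstack([cv2.resize(w['img'][210:275,320:385],None,fx=6,fy=6,interpolation=2),cv2.resize(c['img'][180:220,280:320],None,fx=9.75,fy=9.75,interpolation=2)]))
cv2.imwrite('pics/w27.png',np.hstack([cv2.resize(x['img'][180:220,280:320],None,fx=9.75,fy=9.75,interpolation=2) for x in (dict(img=g),c)]))
"
```

```text
[(array([354.61562998, 242.76236045]), array([342, 227,  27,  31, 627], dtype=int32)), (array([300.60465116, 195.45348837]), array([297, 190,   9,  12,  86], dtype=int32))]
[0.56741901 0.14040296 0.1112442 ]
[350.88626441 242.60756163] [301.80743836 195.81529801]
[301.947452   199.33359763] [301.66485819 192.23250599]
{'black': None, 'green': (np.float64(0.36), np.float64(0.66)), 'red': (np.float64(0.71), np.float64(0.96))}
(array([302.08695652, 195.38043478]), array([298, 190,   9,  12,  92], dtype=int32))
```

View pics/w26.png

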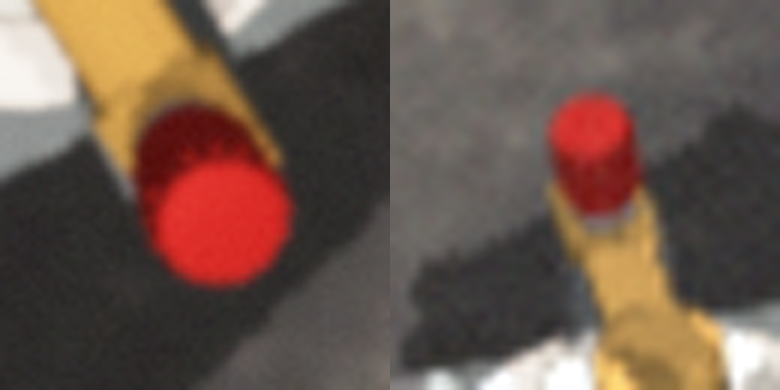

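View pics/w27.png

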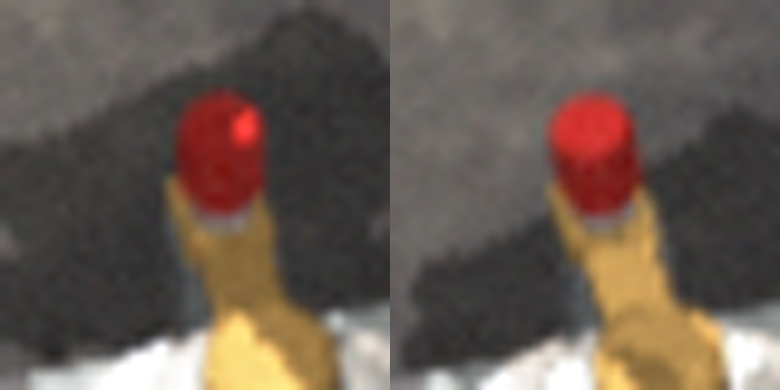

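Everything stands as it should:
- Pin grip height about 0.111 m (home).
- Pointer at (320,122) with green from about 311 to 329, so centred.
- Bystanders unmoved.

Handing in.

```bash
python3 -c "
from h import *
print(manip.job_done()); print(manip.read_state()['clock'])"
```

```text
the job is handed in; nothing more can be done
None
the job is handed in; nothing more can be done
```

I put the red pin through the barrel's arm into the socket, then turned the lock ring clockwise by about 1.2 rad until the pointer stood mid-green. I let go, raised the gripper clear and handed the job in after about 19 s of the 64 s.

- **Pin:** it went in with about 7 N and stopped at the height worked out for fully home. After the turn the cameras still put its grip at 0.111 m, the home height. It now leans slightly (about 0.06 rad), and the arm seems to have shifted about 0.02 rad anticlockwise. Both fit the stated play, but I did not press the pin again to confirm.
- **Pointer:** before release it read 0.525, with the green field reading about 0.35 to 0.68 on the same scale, and after release it read 0.515. My automatic reader could not pick it out in the last, more distant pictures, but by eye it was in the middle of the green. It never came near the red.
- **Ring and forces:** there was no sign of slip when I checked early in the turn, and side forces on the wrist stayed at about 6 N or less.
- **Bystanders:** the mallet and spanner looked unmoved in the last pictures. The mortar cube was only partly in view by then, but the gripper never went close to it.

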